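# Hang the cake ring on the J-hook past its spring catch

## Robot

A 7-joint arm with a two-finger parallel gripper is mounted at the origin on a cart in front of the work surface, level with it; the furniture and walls round the work are solid. World frame = base frame: x ahead of the robot, y to its left, z up, the work surface at z = 0. Lengths are in m, angles in rad, forces in N, time in s.
With the tool pointing down it reaches from about 0.425 to 1.025 m from the base axis. Payload 3.6 kg.
Tool frame: the origin (TCP) lies on the mounting face of the last link; the fingertips stand 173 mm ahead of it and the grasp point (between the pads) lies 155 mm ahead of it; z points along the fingers, x is the direction in which the jaws open and shut, and the axes are right-handed (so a half turn about z gives the same grasp; the last joint's range is limited). The gripper opens to 85 mm and grips with 20 to 120 N. Pads are 22 mm wide; open, the fingers measure 114 mm over their backs; the gripper's body (76 mm by 85 mm) begins 54 mm behind the grasp point. The pads swing forward as they close: fully open they stand 13 mm farther back than shut.
Start: joints at [1.147, 0.591, 0.048, 1.609, -0.033, 0.943, -0.034], TCP at [0.235, -0.686, 0.405] pointing down, gripper open.
Joint ranges: [-2.69, 2.69], [-0.47, 2.24], [-1.27, 1.36], [0.19, 2.51], [-1.53, 4.68], [0.08, 2.07], [-3.09, 3.09]. Speed limits (rad/s): [2.57, 2.57, 3.14, 3.14, 3.14, 3.14, 3.14].

## Interface

Orientations are given as a rotation vector (axis times angle).
In Python, from plant import state, camera, finish_job, cut_out gives the robot as it stands.
- The arm moves only by the tool arm_command, never from a script. Its argument "series" is text: rows parted by semicolons, each of 7 numbers parted by spaces: the shift along the tool's x, y, z in cm, then the turn, a rotation vector about the tool's x, y, z in rad, then the opening, from -1 (shut) to 1 (fully open), so that 0 is half open. A call has 1 to 12 rows; each row shifts and turns the commanded pose from where the row before left it, along the tool's axes as they then stand; what a row does not reach is not made up. A row lasts 1/12 s, in which the tool goes at most 41.7 mm and 7.16 degrees, less where a joint would pass 70% of its speed; a pose out of reach is approached as far as the arm can. A call with a gripper value outside its range is refused whole. The fingers move at their own pace and stop on an object; the grip force is fixed at half the most. Time passes only in rows, so rows that do not move let the fingers close. It gives the time, the measured TCP pose, the force and the opening at its end, in the units of the state.
- state(): the state, without advancing time (a new reading comes with each control period).
- camera(name): name is "side" or "top"; returns a dict with "color" (480x640x3 uint8, red, green, blue), "camera_matrix" (3x3 intrinsics, pixels), "distortion" ([k1, k2, p1, p2, k3] as OpenCV has them; the pictures are not rectified), "R" (3x3) and "t" (3): a world point X has camera coordinates R X + t. Camera axes: x right, y down, z forward; pixel columns grow to the right and rows downward; lengths in m; the calibration is good to about 2 mm. A picture is of the moment at which its call begins. There is no depth.
- finish_job(): hands the job in, once; it reports no verdict.
Trained networks look in a picture, given as the dict that the camera call returned (one of the last four; its "shot" number tells which), for a name from the list of things; names that differ only in an ending like _2 or _b are one class to them, and where a whole thing is asked for, a point or a joint stands for the part that bears it (a point fixed in the world has none). Each returns a list of dicts, best first, with "p" (0 to 1); they miss things now and then, are a little off and sometimes report something else, mostly with a low value. They report only what shows in the picture. A call takes as long as a camera call.
- cut_out(thing, picture): "mask" (480x640 bool, what is visible of it) and "rect" ([left, top, width, height] in pixels, round what is visible of it).
The state is a dict: "time_s": time; "q": joint angles; "joint_vel": joint speeds; "tau": joint torques, N m; "eef_pos": TCP position; "tool_rot": TCP orientation; "contact_force": force on the tool from outside, world axes, zero at the start; "ft_torque": the same for the moment, N m; "gripper_width": finger opening in m.
Only numpy, scipy, OpenCV 4.12 (cv2) and the standard library are available. Lean on these libraries where they do the work, as an engineer would, in place of code of your own. Each camera call takes 0.05 s, during which the arm holds its last target.

## Task

Lift the steel cake ring out of its drying rack by the rim, bring it over the upturned tip of the J-hook and lower it gently until the rim rests on the outer part of the hook's arm, in front of the red catch. Keeping it down on the arm, slide it towards the post over the catch until the catch has sprung up behind the rim, then let go so that it hangs there at rest. The arm's height has to be found by feel or sight: never load the stand with more than 15 N, and leave the timer, thermometer, tub and spray bottle where they are.

Things in the scene. Friction and masses are not known exactly. Their poses are not given: they have to be found in the camera images.
- cake_ring: Bare steel cake ring (a bottomless hoop): outer diameter 150 mm, inner diameter 134 mm (rim 8 mm thick radially), 16 mm wide along its axis, 0.18 to 0.33 kg. Origin at the centre of the hoop, its x along the hoop's axis (level at the start: the hoop stands upright). The rim can be pinched across its 16 mm width, from above.
- ring_rack: Small drying rack, fixed: white base plate 100 x 150 mm with four steel pegs up to 60 mm high that keep the ring upright, two on each side. Origin under the middle of the base, x along the axis of the standing ring. The ring stands with its centre about 92 mm above the rack's origin and lifts straight up.
- hook_stand: Hook stand, fixed: steel base 150 x 110 x 12 mm, origin at the centre of its underside. Post (26 mm thick) at x = +55 mm. From it a level J-shaped arm, a 10 mm round bar, runs along y = 0 towards -x. Its height is set anew each time and NOT reported: the bar's top lies 240 to 280 mm above the origin; see or feel it. The arm is springy: it gives 1 mm downwards per 3 N, at most 12 mm.
- outer_part (a point): Point over the outer part of the arm, in the stand's frame at x = -34 mm, y = 0, z = 260 mm (not the true height of the bar). Axes as the stand's. Free bar from x = -57 to -6 mm in the stand's frame; beyond it the upturned tip, from -57 to -67 mm, 25 mm higher than the bar's top.
- seat (a point): Point over the seat, in the stand's frame at x = +28 mm, y = 0, z = 260 mm (not the true height of the bar). Axes as the stand's. The seat is the bar between the catch's free end (x = +13 mm in the stand's frame) and the face of a black stop disc 22 mm across (x = +40 mm). The mast behind it ends 10 mm above the bar's top.
- catch (a joint): Red spring catch on top of the arm, a tongue rising out of the bar from x = -6 mm in the stand's frame to 7 mm at its free end, at +13 mm: 0 = up, 0.23 rad = pressed flush. A rim resting on the bar and slid towards the post presses it down (about 4 N at its end, 2 to 5 N to push along) and it springs up behind the rim.
- timer: Kitchen timer, 94 x 68 x 34 mm, in front of the work; bystander, origin at the middle of its underside.
- thermometer: Probe thermometer lying down, white body and steel needle, 34 x 216 x 17 mm, behind the work; bystander, origin at the middle of its underside.
- tub: White food tub with lid, 119 mm across, 51 mm high, at the left; bystander, origin at the middle of its underside.
- spray: White spray bottle, 70 mm across, 194 mm high, at the right; bystander, origin at the middle of its underside.

How it is judged:
On the way, in this order (a step that is already met when the one before it is completed fails the run):
1. the ring is lifted clear of the rack (z of cake_ring in the frame of ring_rack above 0.15 m and contact force between cake_ring and ring_rack below 0.1 N), for 0.1 s.
2. the rim rests on the outer part of the arm, between the tip and the catch (contact over 1 N for 0.2 s) (x of cake_ring in the frame of hook_stand between -0.052 and -0.012 m and y of cake_ring in the frame of hook_stand between -0.04 and 0.04 m and height (world z) of cake_ring between 0.14 and 0.235 m and contact force between cake_ring and hook_stand above 1 N), for 0.2 s.
3. the rim, sliding on the arm, presses the catch down (value of joint catch above 0.1 rad and x of cake_ring in the frame of hook_stand between -0.012 and 0.024 m and height (world z) of cake_ring between 0.14 and 0.235 m and contact force between cake_ring and hook_stand above 1 N), for 0.1 s.
At the end, for the whole second after the job is handed in: The ring, released and at rest (under 0.03 m/s), hangs from the arm in the seat: centre 17 to 38 mm from the stand's origin towards the post, within 25 mm of the arm's line, 140 to 235 mm high, axis level within 15 degrees; the catch is up (under 0.06 rad) (x of cake_ring in the frame of hook_stand between 0.017 and 0.038 m and y of cake_ring in the frame of hook_stand between -0.025 and 0.025 m and height (world z) of cake_ring between 0.14 and 0.235 m and angle between cake_ring's own x axis and vertical between 1.3 and 1.85 rad and contact force between cake_ring and hook_stand above 1 N and value of joint catch below 0.06 rad and linear speed of cake_ring below 0.03 m/s and contact force between cake_ring and the fingers below 0.1 N); the robot touches nothing.
It fails at once if the stand (arm and catch included) is loaded with more than 15 N (contact force between hook_stand and anything else above 15 N).
It fails at once if the timer is moved more than 20 mm (distance of timer from where it was at the start of the episode above 0.02 m).
It fails at once if the thermometer is moved more than 20 mm (distance of thermometer from where it was at the start of the episode above 0.02 m).
It fails at once if the tub is moved more than 20 mm (distance of tub from where it was at the start of the episode above 0.02 m).
It fails at once if the spray is moved more than 20 mm (distance of spray from where it was at the start of the episode above 0.02 m).
It also fails if it takes over 54 s, if anything falls off the work surface, if the arm or the gripper's body presses on something with over 40 N, if the wrist force passes 120 N, or if a joint passes its speed limit or range.

## Working session

There is one attempt and no reset: what is moved stays moved. The work goes in short steps, Python scripts to look and compute and a tool call to move; the robot and the scene stay as the last step left them, time stands still between calls to the robot, and variables do not carry over. Pictures are saved under pics/ and viewed, and the job is handed in when it is done.

Besides the shell and the picture viewer there is one more tool, called as a command line: name --argument value ..., lists and objects as JSON in quotes. arm_command: Moves the arm, as the interface text tells. Its arguments: {"type":"object","properties":{"series":{"type":"string"}},"required":["series"]}

```bash
mkdir -p pics; ls; python3 - <<'E'
from plant import state,camera,cut_out
import cv2,numpy as np,pickle
s=state();print(s)
for n in ["side","top"]:
    c=camera(n);cv2.imwrite(f"pics/{n}0.png",c["color"][:,:,::-1])
    print(n,c["camera_matrix"],c["distortion"],c["R"],c["t"],c["shot"])
    out={}
    for th in ["cake_ring","ring_rack","hook_stand","catch","timer","thermometer","tub","spray"]:
        r=cut_out(th,c); print(th,[(round(x["p"],2),x["rect"]) for x in r][:2]); out[th]=r
    pickle.dump((c,out),open(f"{n}0.pkl","wb"))
print(state()["time_s"])
E
```

```text
pics
{'time_s': 0.0, 'q': array([ 1.14750561,  0.59211754,  0.04827795,  1.60987422, -0.03331374,
        0.94272014, -0.03369021]), 'joint_vel': array([-0.00013059,  0.00045911, -0.00017037, -0.00118077, -0.00019706,
       -0.00049303, -0.00163426]), 'tau': array([-6.17759633e-04, -5.48698246e+01,  1.54632121e+00, -1.98125839e+01,
        9.42703569e-03,  8.92001961e-03,  6.39848308e-08]), 'eef_pos': array([ 0.23467654, -0.68548027,  0.40352163]), 'tool_rot': array([-2.55502243,  1.82580253,  0.00305133]), 'contact_force': array([0.10482135, 0.00936254, 0.08937864]), 'ft_torque': array([ 0.02567212, -0.00990351, -0.00422825]), 'gripper_width': 0.08539931163034556}
side [[472.61702065   0.         319.04743468]
 [  0.         472.61702065 242.38739888]
 [  0.           0.           1.        ]] [-0.0248274  0.         0.         0.         0.       ] [[ 0.77225852  0.63520492  0.01146656]
 [ 0.25491574 -0.29328396 -0.92141331]
 [-0.58192331  0.71449229 -0.38841477]] [-0.45010174 -0.01062398  1.85155284] 1
cake_ring [(0.97, [335.7, 219.1, 32.6, 46.5]), (0.19, [262.6, 216.8, 57.7, 105
[... 477 characters left out ...]
.        ]] [-0.0748817  0.         0.         0.         0.       ] [[-8.71945468e-03 -9.99961984e-01 -3.20516775e-05]
 [-9.79198831e-01  8.54490228e-03 -2.02723047e-01]
 [ 2.02715614e-01 -1.73624945e-03 -9.79236113e-01]] [-0.01837351  0.62023006  1.42641289] 2
cake_ring [(0.94, [226.5, 228.1, 50.2, 19.4])]
ring_rack [(0.62, [229.5, 224.7, 54.5, 36.4])]
hook_stand [(0.58, [345.9, 197.3, 37.2, 69.7]), (0.19, [278.6, 161.5, 31.9, 19.4])]
catch []
timer [(0.94, [290.5, 281.8, 29.6, 34.5])]
thermometer [(0.76, [278.4, 161.6, 34.1, 20.3])]
tub [(0.73, [291.6, 281.1, 28.6, 33.5]), (0.71, [145.0, 232.8, 41.2, 37.8])]
spray [(0.73, [440.6, 209.9, 33.3, 30.8]), (0.4, [227.3, 229.5, 50.5, 20.1])]
0.9
```

```bash
python3 - <<'E'
import cv2
s=cv2.imread("pics/side0.png");t=cv2.imread("pics/top0.png")
cv2.imwrite("pics/side0z.png",cv2.resize(s[200:370,200:420],None,fx=3.6,fy=3.5,interpolation=cv2.INTER_CUBIC))
cv2.imwrite("pics/top0z.png",cv2.resize(t[150:320,140:490],None,fx=2.28,fy=2.28,interpolation=cv2.INTER_CUBIC))
E
```

```text
(no output)
```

View pics/side0.png

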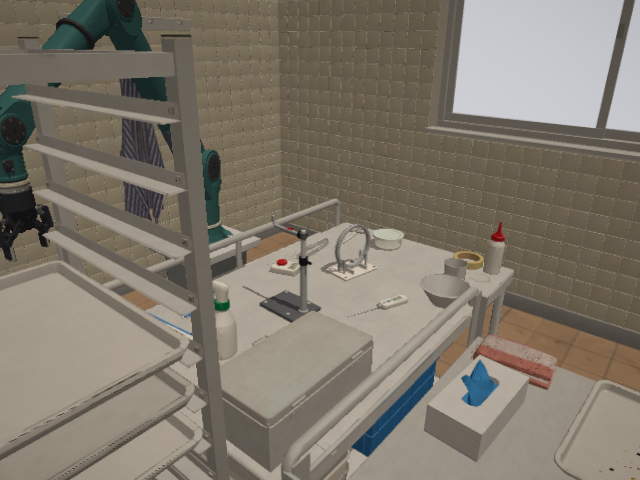

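View pics/side0z.png

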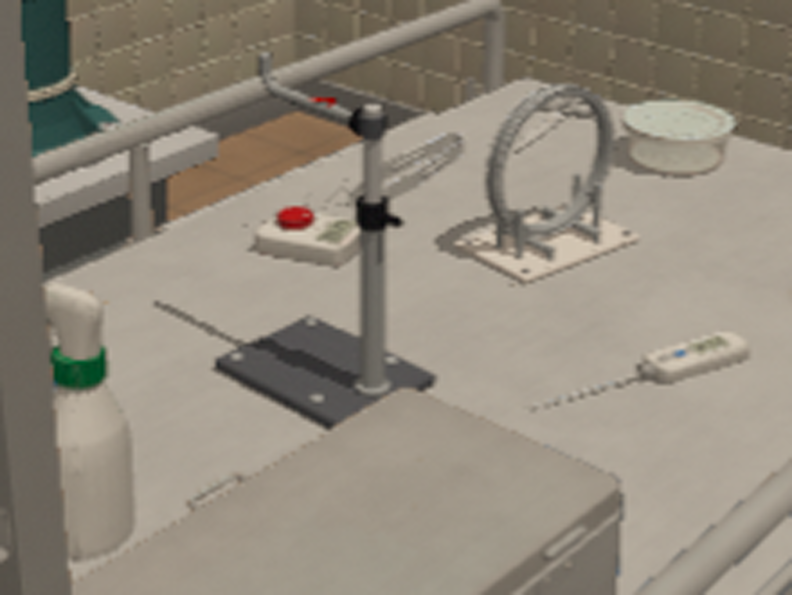

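View pics/top0z.png

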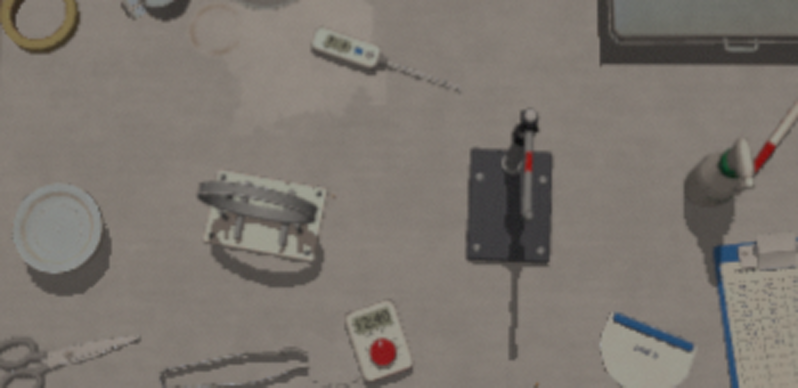

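```bash
python3 - <<'E'
import cv2
s=cv2.imread("pics/side0.png");t=cv2.imread("pics/top0.png")
def cr(im,x,y,w,h,f,n):
    o=cv2.resize(im[y:y+h,x:x+w],None,fx=f,fy=f,interpolation=cv2.INTER_CUBIC)
    o=cv2.convertScaleAbs(o,alpha=1.5)
    for i in range(0,w,10): cv2.putText(o,str(x+i),(i*f,8),0,.3,(0,255,255),1); cv2.line(o,(i*f,10),(i*f,15),(0,255,255),1)
    for i in range(0,h,10): cv2.putText(o,str(y+i),(0,i*f+4),0,.3,(0,255,255),1)
    cv2.imwrite(n,o)
cr(s,255,205,70,60,10,"pics/a.png")
cr(s,255,280,70,50,10,"pics/b.png")
cr(t,335,190,60,80,7,"pics/c.png")
cr(s,325,215,60,70,8,"pics/d.png")
cr(t,220,220,70,50,10,"pics/e.png")
E
```

```text
(no output)
```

View pics/a.png

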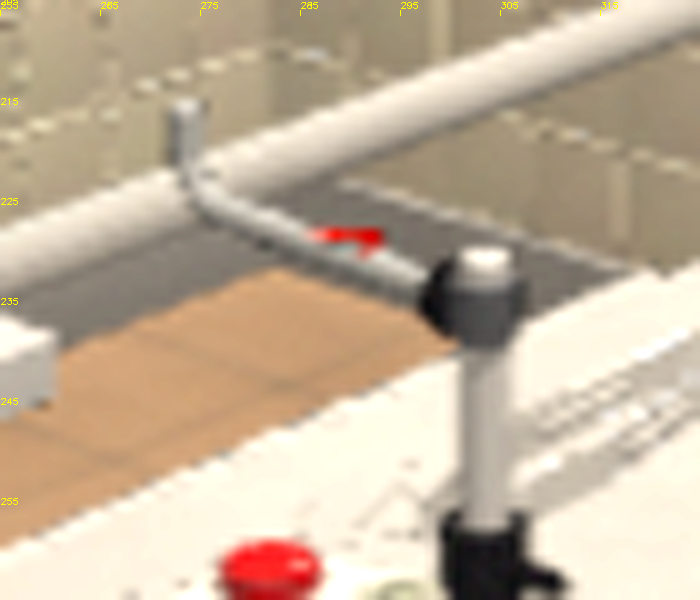

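View pics/b.png

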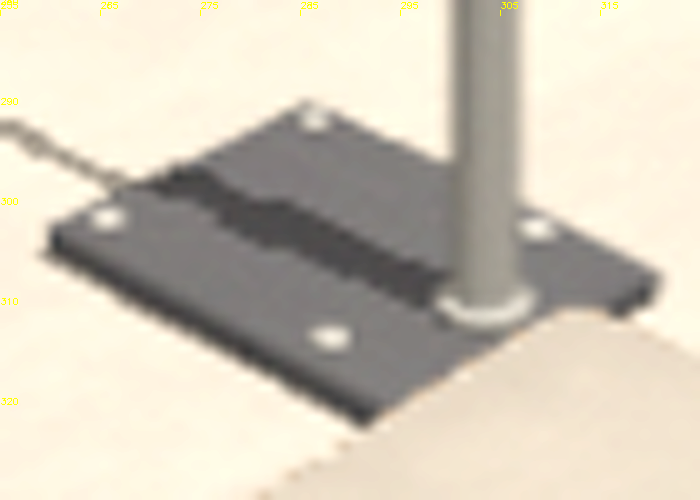

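View pics/c.png

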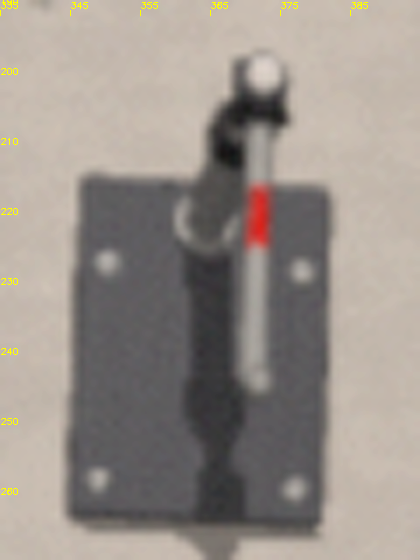

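View pics/d.png

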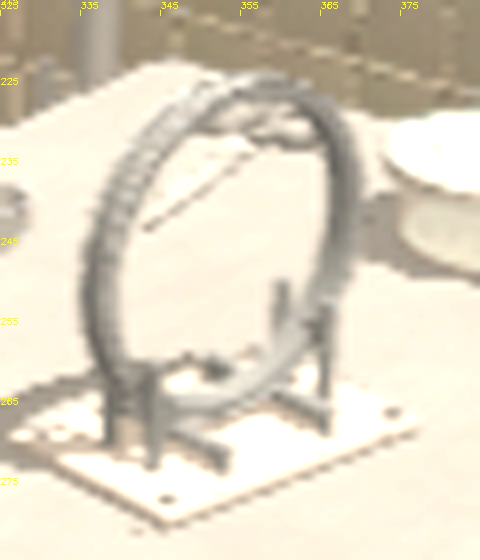

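View pics/e.png

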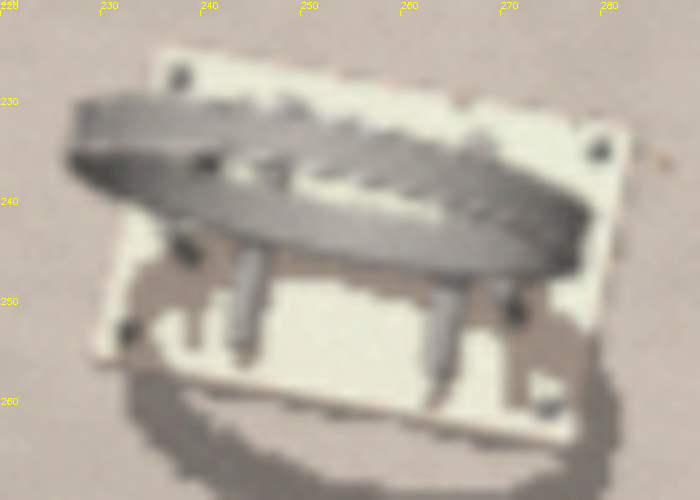

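```bash
cat > h.py <<'E'
import numpy as np,cv2,pickle
from scipy.optimize import least_squares
cams={n:pickle.load(open(f"{n}0.pkl","rb"))[0] for n in("side","top")}
def proj(n,X):
    c=cams[n];return cv2.projectPoints(np.atleast_2d(np.array(X,float)),cv2.Rodrigues(np.array(c["R"]))[0],np.array(c["t"]),np.array(c["camera_matrix"]),np.array(c["distortion"]))[0][:,0]
def tf(p,P):
    P=np.atleast_2d(P);c,s=np.cos(p[2]),np.sin(p[2])
    return np.c_[p[0]+c*P[:,0]-s*P[:,1],p[1]+s*P[:,0]+c*P[:,1],P[:,2]]
E
cat > fit.py <<'E'
from h import *
for n in cams: print(n,-np.array(cams[n]["R"]).T@cams[n]["t"])
a,b=.075,.055;z=.012
P=[("top",(a,b,z),(346.4,215)),("top",(a,-b,z),(382.1,216.7)),("top",(-a,-b,z),(380.7,264.6)),("top",(-a,b,z),(344.7,263.9)),
("side",(-a,-b,z),(260,303)),("side",(-a,b,z),(286,289.8)),("side",(a,b,z),(321,307.5)),("side",(a,-b,z),(291.5,321.5))]
Q=[("side",(-.062,0,.025),(273.5,215)),("side",(.013,0,.007),(293.3,228.2)),("side",(-.006,0,0),(286.2,228.5)),
("side",(.055,0,.010),(303.5,230.3)),("top",(.055,0,.01),(372.6,200.7)),("top",(.013,0,.007),(371.8,216.9)),("top",(-.006,0,0),(371.5,225)),("top",(-.062,0,.025),(371.9,244.3))]
def f(v):
    r=[]
    for n,X,u in P: r.append(proj(n,tf(v,X))[0]-u)
    for n,X,u in Q: r.append(proj(n,tf(v,np.array(X)+[0,0,v[3]]))[0]-u)
    return np.ravel(r)
s=least_squares(f,[.6,-.1,0,.26],loss="soft_l1");print("stand",s.x);print(f(s.x).reshape(-1,2).round(1))
a,b=.05,.075
R=[("top",(a,b),(235.7,225.2)),("top",(a,-b),(283.2,233)),("top",(-a,-b),(277.8,264)),("top",(-a,b),(229.5,256)),
("side",(-a,b),(326.2,269.4)),("side",(a,b),(376.9+9,260)),("side",(a,-b),(376.9,268.5)),("side",(-a,-b),(345.6,280.6))]
R=[r for r in R if r[2][0]!=376.9+9]
def g(v): return np.ravel([proj(n,tf(v,(*X,v[3])))[0]-u for n,X,u in R])
s2=least_squares(g,[.6,.2,-.1,.006],loss="soft_l1");print("rack",s2.x);print(g(s2.x).reshape(-1,2).round(1))
np.save("fit.npy",[s.x,s2.x])
# overlay ring
for n in cams:
    im=cams[n]["color"][:,:,::-1].copy()
    im=cv2.resize(im,None,fx=4,fy=4,interpolation=cv2.INTER_CUBIC)
    t=np.linspace(0,2*np.pi,200)
    for r in(.067,.075):
      for x in(-.008,.008):
        u=proj(n,tf(s2.x,np.c_[0*t+x,r*np.cos(t),.092+r*np.sin(t)]))
        cv2.polylines(im,[np.int32(u*4+1.5)],True,(0,0,255),1)
    x,y={"side":(320,210),"top":(215,215)}[n]
    cv2.imwrite(f"pics/ov_{n}.png",cv2.resize(im[y*4:y*4+300,x*4:x*4+320],None,fx=2,fy=2))
E
python3 fit.py
```

```text
side [ 1.42776488 -1.04012923  0.71454251]
top [ 0.31801218 -0.021196    1.52252935]
stand [ 0.60559006 -0.1637892  -0.06477943  0.24746407]
[[-0.2 -0.7]
 [ 0.2 -0.4]
 [ 0.1  0.6]
 [-0.8 -0.7]
 [-1.8 -0.9]
 [-0.4 -0.5]
 [ 0.1 -0.8]
 [ 2.3 -0.1]
 [-0.6  0. ]
 [-1.7 -0.3]
 [ 0.6  0. ]
 [-0.9  0.6]
 [ 0.  -0.2]
 [ 0.2 -0.2]
 [-0.1 -0.5]
 [-0.2  0. ]]
rack [ 0.60260535  0.16384075 -0.15314904 -0.03456566]
[[ -0.3   0. ]
 [ -0.5  -1. ]
 [ -0.2  -0.5]
 [  0.2   0.5]
 [ 31.9  -1.3]
 [-28.5  22.8]
 [-17.9  -0. ]]
```

```bash
sed -i 's/("side",(-a,b),(326.2,269.4)),("side",(a,b),(376.9+9,260)),("side",(a,-b),(376.9,268.5)),("side",(-a,-b),(345.6,280.6))/("side",(-a,-b),(326.2,269.4)),("side",(a,b),(376.9,268.5)),("side",(a,-b),(345.6,280.6))/; s/^R=\[r for.*$//; s/,("side",(a,-b,z),(291.5,321.5))//' fit.py; python3 fit.py
```

```text
side [ 1.42776488 -1.04012923  0.71454251]
top [ 0.31801218 -0.021196    1.52252935]
stand [ 0.60579333 -0.16360872 -0.05851434  0.2474417 ]
[[-0.4 -0.6]
 [-0.  -0.5]
 [ 0.2  0.4]
 [-0.7 -0.7]
 [-1.7 -0.8]
 [-0.5 -0.5]
 [ 0.2 -1. ]
 [-0.6  0. ]
 [-1.6 -0.3]
 [ 0.7  0. ]
 [-0.7  0.5]
 [-0.2 -0.3]
 [ 0.1 -0.3]
 [-0.1 -0.5]
 [-0.1 -0.1]]
rack [ 0.59528667  0.1590655  -0.17533485  0.00340853]
[[-0.3 -0.8]
 [ 0.5 -0.6]
 [-0.   0.6]
 [-0.6  0.3]
 [-0.9  0.8]
 [ 0.2 -0.5]
 [-0.1  0.1]]
```

View pics/ov_side.png

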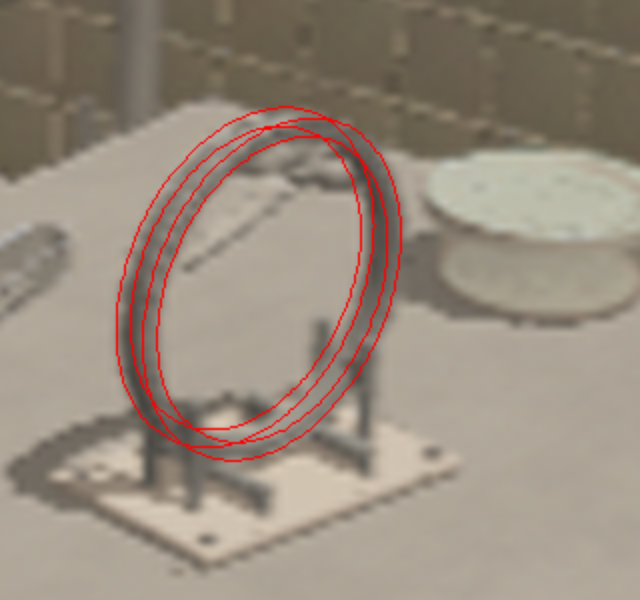

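View pics/ov_top.png

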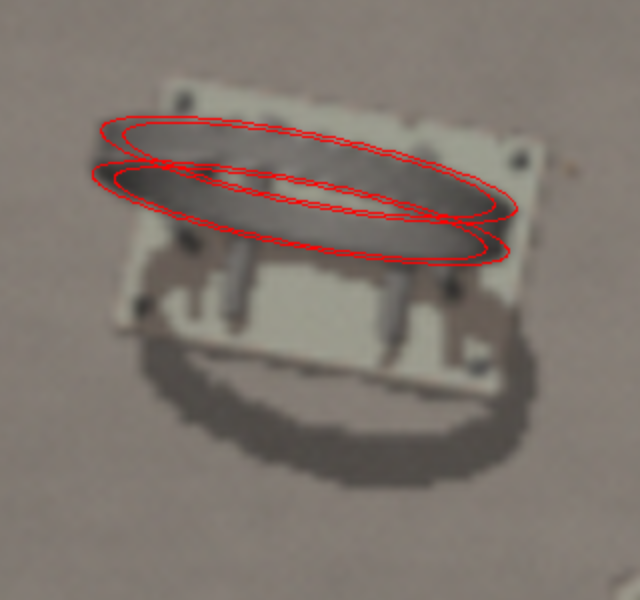

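```bash
cat > go.py <<'E'
import sys
from h import *
from plant import state
from scipy.spatial.transform import Rotation as Ro
ST,RK=np.load("fit.npy")[:,:3]
def st(): 
    s=state();R=Ro.from_rotvec(s["tool_rot"]).as_matrix();return s,R
def to(grasp,yaw):
    """grasp point target; prints shift in present tool axes (cm)"""
    s,R=st();tcp=np.array(grasp)+[0,0,.155]
    c,sn=np.cos(yaw),np.sin(yaw);Rt=np.array([[c,sn,0],[sn,-c,0],[0,0,-1]])
    print("t",round(s["time_s"],2),"pos",s["eef_pos"].round(4),"shift cm",(R.T@(tcp-s["eef_pos"])*100).round(2),"rot",(Ro.from_matrix(R.T@Rt).as_rotvec()).round(3),"in target axes cm",(Rt.T@(tcp-s["eef_pos"])*100).round(2),"F",s["contact_force"].round(2),"w",round(s["gripper_width"],4))
E
python3 - <<'E'
from go import *
print(ST,RK)
to(tf(RK,[(0,.032,.26)])[0],RK[2])
E
```

```text
[ 0.60579333 -0.16360872 -0.05851434] [ 0.59528667  0.1590655  -0.17533485]
t 0.9 pos [ 0.2348 -0.6859  0.4047] shift cm [-71.07 -63.02  -1.03] rot [ 0.     0.    -1.066] in target axes cm [ 20.75 -92.69  -1.03] F [-0.46  0.1   0.24] w 0.0855
```

arm_command --series "0 0 -1 0 0 0 1;0 0 -1.2 0 0 -0.118 1;0 0 -1.2 0 0 -0.118 1;0 0 -1.2 0 0 -0.118 1;0 0 -1.2 0 0 -0.118 1;0 0 -1.2 0 0 -0.118 1;0 0 -1.2 0 0 -0.118 1;0 0 -1.2 0 0 -0.118 1;0 0 -1.2 0 0 -0.118 1;0 0 0 0 0 -0.118 1;0 0 0 0 0 0 1"

```text
time_s: 1.82
eef_pos: [0.2345, -0.6862, 0.5128]
tool_rot: [3.127, -0.278, 0.002]
contact_force: [-0.3, 0.3, 0.4]
gripper_width: 0.0854
```

```bash
python3 - <<'E'
from go import *
to(tf(RK,[(0,.032,.26)])[0],RK[2])
E
```

```text
t 1.82 pos [ 0.2345 -0.6862  0.5128] shift cm [ 20.56 -92.79   9.58] rot [ 0.002 -0.002 -0.002] in target axes cm [ 20.78 -92.72   9.78] F [-0.25  0.28  0.44] w 0.0854
```

arm_command --series "0.86 -3.86 0 0 0 0 1;0.86 -3.86 0 0 0 0 1;0.86 -3.86 0 0 0 0 1;0.86 -3.86 0 0 0 0 1;0.86 -3.86 0 0 0 0 1;0.86 -3.86 0 0 0 0 1;0.86 -3.86 0 0 0 0 1;0.86 -3.86 0 0 0 0 1;0.86 -3.86 0 0 0 0 1;0.86 -3.86 0 0 0 0 1;0.86 -3.86 0 0 0 0 1;0.86 -3.86 0 0 0 0 1"

```text
time_s: 2.82
eef_pos: [0.4189, -0.2466, 0.511]
tool_rot: [3.128, -0.287, -0.0]
contact_force: [0.3, -0.1, -0.7]
gripper_width: 0.0855
```

arm_command --series "0.86 -3.86 0 0 0 0 1;0.86 -3.86 0 0 0 0 1;0.86 -3.86 0 0 0 0 1;0.86 -3.86 0 0 0 0 1;0.86 -3.86 0 0 0 0 1;0.86 -3.86 0 0 0 0 1;0.86 -3.86 0 0 0 0 1;0.86 -3.86 0 0 0 0 1;0.86 -3.86 0 0 0 0 1;0.86 -3.86 0 0 0 0 1;0 0 0 0 0 0 1;0 0 0 0 0 0 1"

```text
time_s: 3.82
eef_pos: [0.5722, 0.1191, 0.5107]
tool_rot: [-3.128, 0.276, 0.001]
contact_force: [-0.0, -0.4, 0.2]
gripper_width: 0.0854
```

```bash
python3 - <<'E'
from go import *
to(tf(RK,[(0,.032,.26)])[0],RK[2])
E
```

```text
t 3.82 pos [0.5722 0.1191 0.5107] shift cm [ 1.58 -7.52  9.58] rot [-0.001  0.001 -0.001] in target axes cm [ 1.58 -7.54  9.57] F [-0.02 -0.44  0.15] w 0.0854
```

arm_command --series "0.8 -3.75 2 0 0 0 1;0.8 -3.77 3 0 0 0 1;0 0 3.5 0 0 0 1;0 0 3.5 0 0 0 1;0 0 2.5 0 0 0 0.2;0 0 0.8 0 0 0 0.2;0 0 0 0 0 0 0.2;0 0 0 0 0 0 0.2"

```text
time_s: 4.48
eef_pos: [0.5991, 0.1797, 0.3636]
tool_rot: [3.128, -0.285, 0.001]
contact_force: [0.4, 0.5, 0.7]
gripper_width: 0.0512
```

```bash
python3 - <<'E'
from go import *
from plant import camera
to(tf(RK,[(0,.032,.155)])[0],RK[2])
o=[]
for n,(x,y) in (("side",(310,190)),("top",(205,190))):
    im=camera(n)["color"][:,:,::-1]
    o.append(cv2.resize(im[y:y+100,x:x+90],None,fx=4.4,fy=5,interpolation=cv2.INTER_CUBIC))
cv2.imwrite("pics/f.png",np.hstack(o))
E
```

```text
t 4.48 pos [0.5991 0.1797 0.3636] shift cm [-0.02 -1.1   5.36] rot [ 0.    -0.001 -0.006] in target axes cm [-0.01 -1.1   5.36] F [0.38 0.52 0.74] w 0.0512
```

View pics/f.png

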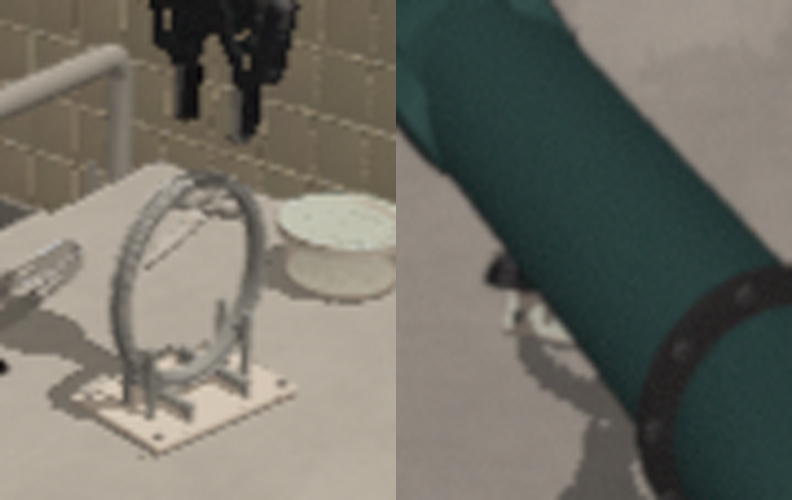

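arm_command --series "0 -1.1 0 0 0 0 0.2;0 0 1.5 0 0 0 0.2;0 0 0 0 0 0 0.2;0 0 0 0 0 0 0.2"

```text
time_s: 4.92
eef_pos: [0.6005, 0.192, 0.3484]
tool_rot: [-3.129, 0.28, -0.0]
contact_force: [-0.0, -0.0, 0.1]
gripper_width: 0.0515
```

```bash
python3 - <<'E'
from go import *
from plant import camera
to(tf(RK,[(0,.032,.155)])[0],RK[2])
o=[]
for n,(x,y) in (("side",(310,190)),):
    im=camera(n)["color"][:,:,::-1]
    o.append(cv2.resize(im[y:y+100,x:x+100],None,fx=6,fy=6,interpolation=cv2.INTER_CUBIC))
cv2.imwrite("pics/g.png",np.hstack(o))
E
```

```text
t 4.92 pos [0.6005 0.192  0.3484] shift cm [0.06 0.14 3.84] rot [-0.    -0.    -0.003] in target axes cm [0.06 0.14 3.84] F [-0.04 -0.03  0.14] w 0.0515
```

View pics/g.png

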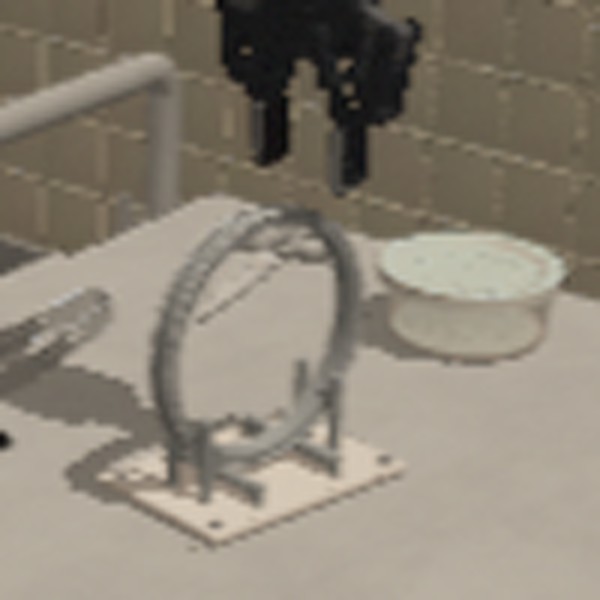

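arm_command --series "0 0.1 1 0 0 0 0.2;0 0 1 0 0 0 0.2;0 0 1 0 0 0 0.2;0 0 0.8 0 0 0 0.2;0 0 0 0 0 0 0;0 0 0 0 0 0 -0.2;0 0 0 0 0 0 -0.2"

```text
time_s: 5.55
eef_pos: [0.6005, 0.1906, 0.3097]
tool_rot: [-3.129, 0.281, 0.0]
contact_force: [0.2, -0.1, 1.3]
gripper_width: 0.034
```

```bash
python3 - <<'E'
from go import *
from plant import camera
to(tf(RK,[(0,.032,.155)])[0],RK[2])
o=[]
for n,(x,y) in (("side",(310,190)),):
    im=camera(n)["color"][:,:,::-1]
    o.append(cv2.resize(im[y:y+100,x:x+100],None,fx=6,fy=6,interpolation=cv2.INTER_CUBIC))
cv2.imwrite("pics/g2.png",np.hstack(o))
E
```

```text
t 5.55 pos [0.6005 0.1906 0.3097] shift cm [ 0.04 -0.   -0.03] rot [-0.     0.    -0.004] in target axes cm [ 0.04 -0.   -0.03] F [ 0.22 -0.13  1.3 ] w 0.034
```

View pics/g2.png

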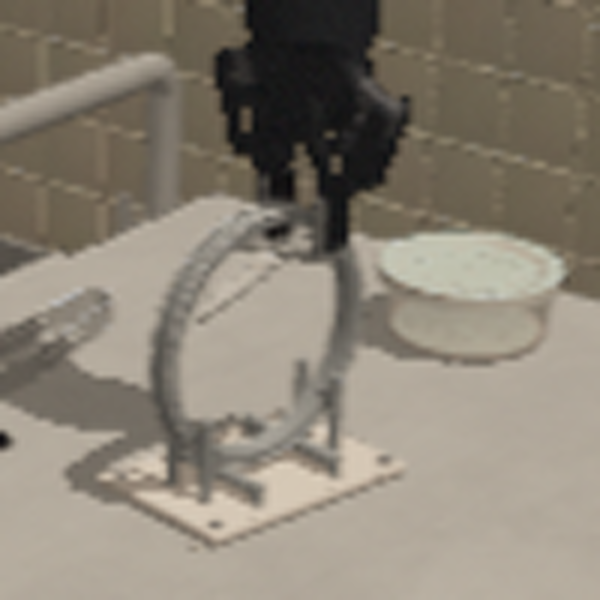

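The fingers straddle the rim, with the far one at about (340,230) and the near one behind the rim at about (280,225). Next I close the grip.

arm_command --series "0 0 0 0 0 0 -0.5;0 0 0 0 0 0 -1;0 0 0 0 0 0 -1;0 0 0 0 0 0 -1;0 0 0 0 0 0 -1;0 0 0 0 0 0 -1;0 0 0 0 0 0 -1;0 0 0 0 0 0 -1"

```text
time_s: 6.27
eef_pos: [0.6006, 0.1908, 0.3104]
tool_rot: [-3.128, 0.281, -0.002]
contact_force: [-0.0, 0.8, 4.2]
gripper_width: 0.0147
```

arm_command --series "0 0 -0.5 0 0 0 -1;0 0 -1 0 0 0 -1;0 0 -1.5 0 0 0 -1;0 0 -2 0 0 0 -1;0 0 -2 0 0 0 -1;0 0 -2 0 0 0 -1;0 0 -2 0 0 0 -1;0 0 -1.5 0 0 0 -1;0 0 -1 0 0 0 -1;0 0 -1 0 0 0 -1;0 0 0 0 0 0 -1;0 0 0 0 0 0 -1"

```text
time_s: 7.27
eef_pos: [0.6002, 0.1903, 0.4547]
tool_rot: [3.129, -0.281, -0.0]
contact_force: [0.3, 0.1, -2.8]
gripper_width: 0.0147
```

```bash
python3 - <<'E'
from go import *
from plant import camera
to(tf(RK,[(0,.032,.155)])[0],RK[2])
o=[]
for n,(x,y) in (("side",(310,160)),("top",(200,190))):
    im=camera(n)["color"][:,:,::-1]
    o.append(cv2.resize(im[y:y+120,x:x+100],None,fx=4,fy=4,interpolation=cv2.INTER_CUBIC))
cv2.imwrite("pics/g3.png",np.hstack(o))
E
```

```text
t 7.27 pos [0.6002 0.1903 0.4547] shift cm [ 0.06 -0.04 14.47] rot [ 0.     0.    -0.004] in target axes cm [ 0.06 -0.04 14.47] F [ 0.31  0.08 -2.84] w 0.0147
```

View pics/g3.png

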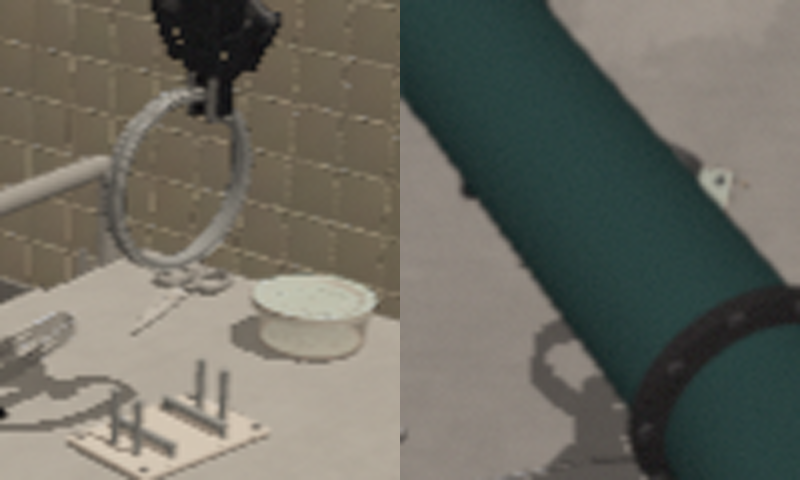

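arm_command --series "-2 0 -0.5 0 0 -0.04 -1;-2 0 -0.5 0 0 -0.04 -1;-2 0 0 0 0 -0.037 -1;-2 0 0 0 0 0 -1;0 0 0 0 0 0 -1;0 0 0 0 0 0 -1"

```text
time_s: 7.87
eef_pos: [0.5198, 0.2001, 0.464]
tool_rot: [3.139, -0.095, -0.003]
contact_force: [0.3, 0.8, -2.5]
gripper_width: 0.0144
```

```bash
python3 - <<'E'
from go import *
to(tf(ST,[(-.115,.032,.245+.063)])[0],ST[2])
E
```

```text
t 7.87 pos [0.5198 0.2001 0.464 ] shift cm [-0.73 32.61  0.14] rot [ 0.001  0.002 -0.002] in target axes cm [-0.79 32.61  0.1 ] F [ 0.32  0.79 -2.53] w 0.0144
```

arm_command --series "-0.7 1.5 0 0 0 0 -1;0 2.5 0 0 0 0 -1;0 3 0 0 0 0 -1;0 3 0 0 0 0 -1;0 3 0 0 0 0 -1;0 3 0 0 0 0 -1;0 3 0 0 0 0 -1;0 3 0 0 0 0 -1;0 3 0 0 0 0 -1;0 3 0 0 0 0 -1;0 2.5 0 0 0 0 -1;0 1.5 0 0 0 0 -1"

```text
time_s: 8.87
eef_pos: [0.4943, -0.1235, 0.4641]
tool_rot: [3.138, -0.106, -0.001]
contact_force: [-0.3, 0.1, -3.0]
gripper_width: 0.0145
```

arm_command --series "0 0.5 0 0 0 0 -1;0 0 0 0 0 0 -1;0 0 0 0 0 0 -1"

```text
time_s: 9.12
eef_pos: [0.4943, -0.1234, 0.4646]
tool_rot: [-3.139, 0.097, 0.0]
contact_force: [0.2, 0.6, -3.1]
gripper_width: 0.0148
```

```bash
python3 - <<'E'
from go import *
from plant import camera,cut_out
to(tf(ST,[(-.115,.032,.245+.063)])[0],ST[2])
c=camera("side");r=cut_out("cake_ring",c)
print([(x["p"],x["rect"]) for x in r])
im=c["color"][:,:,::-1].copy();f=6;x,y=235,180
im=cv2.resize(im[y:y+100,x:x+120],None,fx=f,fy=f,interpolation=cv2.INTER_CUBIC)
cv2.imwrite("pics/h0.png",im)
s,R=st();p=s["eef_pos"];t=np.linspace(0,2*np.pi,200)
for q,col in((.067,(0,0,255)),(.075,(255,0,0))):
  for xx in(-.008,.008):
    G=tf((p[0],p[1],ST[2]),np.c_[0*t+xx,-.032+q*np.cos(t),p[2]-.2177+q*np.sin(t)])
    u=proj("side",G);cv2.polylines(im,[np.int32((u-[x,y]+.5)*f)],True,col,1)
cv2.imwrite("pics/h1.png",im)
E
```

```text
t 9.12 pos [ 0.4943 -0.1234  0.4646] shift cm [-0.14  0.17  0.16] rot [-0.001  0.    -0.003] in target axes cm [-0.14  0.17  0.16] F [ 0.24  0.55 -3.09] w 0.0148
[(0.64, [240.4, 193.7, 41.7, 50.3])]
```

View pics/h0.png

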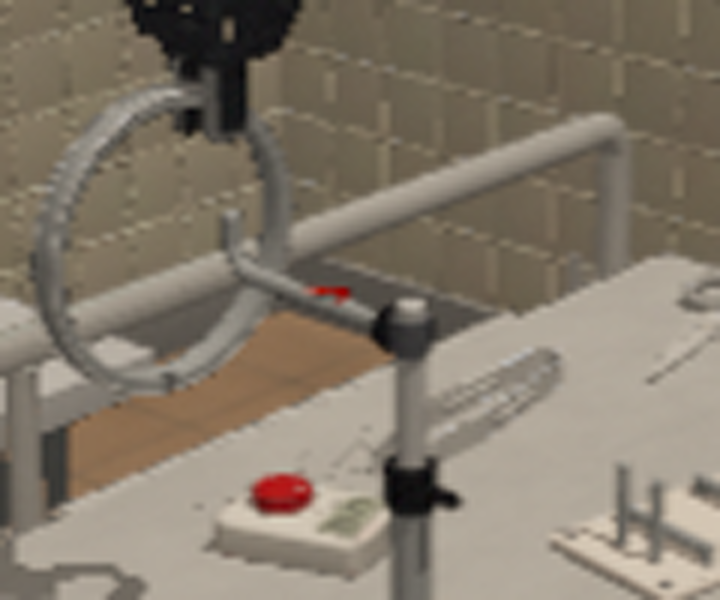

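View pics/h1.png

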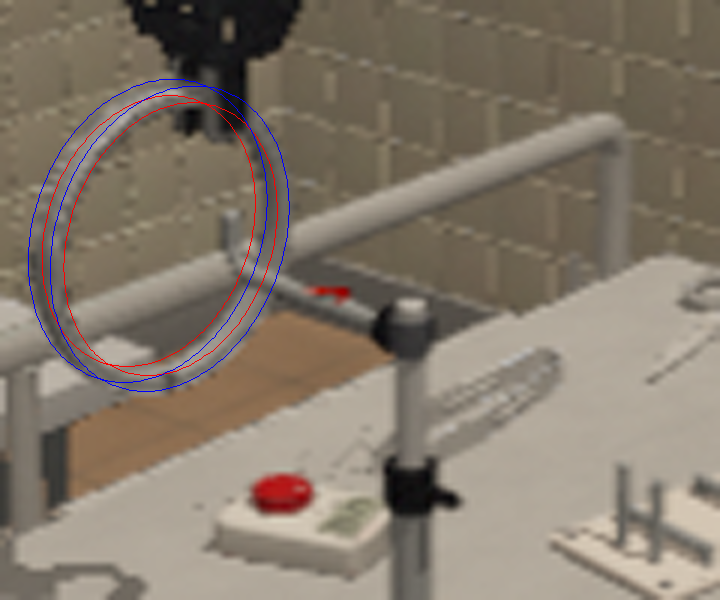

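arm_command --series "0.5 0.1 0 0 0 0 -1;1 0 0 0 0 0 -1;1 0 0 0 0 0 -1;1 0 0 0 0 0 -1;1 0 0 0 0 0 -1;1 0 0 0 0 0 -1;1 0 0 0 0 0 -1;1 0 0 0 0 0 -1;0.4 0 0 0 0 0 -1;0 0 0 0 0 0 -1;0 0 0 0 0 0 -1"

```text
time_s: 10.13
eef_pos: [0.5727, -0.1298, 0.4646]
tool_rot: [-3.14, 0.097, 0.002]
contact_force: [-0.2, 0.5, -2.4]
gripper_width: 0.0145
```

```bash
python3 - <<'E'
from go import *
from plant import camera,cut_out
to(tf(ST,[(-.034,.032,.245+.063)])[0],ST[2])
c=camera("side")
im=c["color"][:,:,::-1].copy();f=6;x,y=235,180
im=cv2.resize(im[y:y+100,x:x+120],None,fx=f,fy=f,interpolation=cv2.INTER_CUBIC)
cv2.imwrite("pics/i0.png",im)
E
```

```text
t 10.13 pos [ 0.5727 -0.1298  0.4646] shift cm [ 0.1  -0.02  0.16] rot [-0.     0.001 -0.003] in target axes cm [ 0.1  -0.02  0.16] F [-0.22  0.55 -2.41] w 0.0145
```

View pics/i0.png

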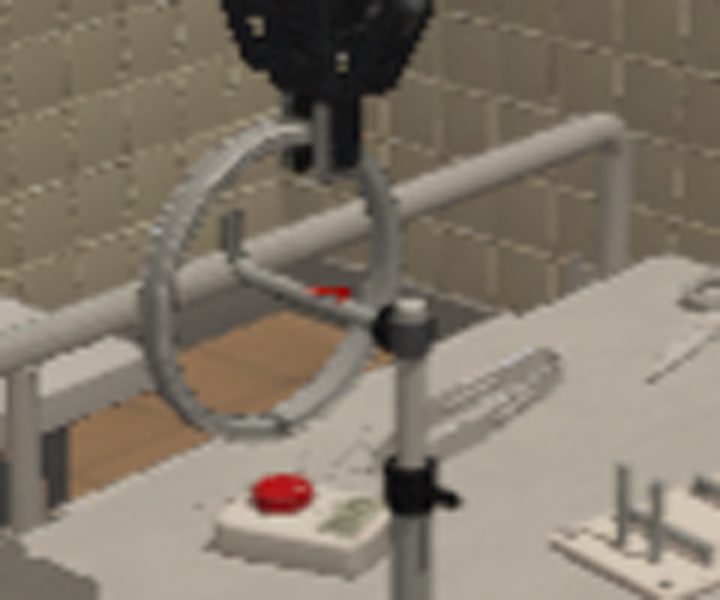

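The ring encircles the bar: the tip at (233,230) shows inside the hoop, and the bar runs through it. Next I lower it to about 10 mm above the expected contact.

arm_command --series "0.1 0 1 0 0 0 -1;0 0 1 0 0 0 -1;0 0 1 0 0 0 -1;0 0 1 0 0 0 -1;0 0 0.8 0 0 0 -1;0 0 0.5 0 0 0 -1;0 0 0.3 0 0 0 -1;0 0 0 0 0 0 -1;0 0 0 0 0 0 -1"

```text
time_s: 10.93
eef_pos: [0.5739, -0.1298, 0.4089]
tool_rot: [-3.14, 0.097, -0.0]
contact_force: [0.7, 0.1, -2.2]
gripper_width: 0.0147
```

```bash
python3 - <<'E'
from go import *
from plant import camera,cut_out
to(tf(ST,[(-.034,.032,.2474-.067+.0627)])[0],ST[2])
c=camera("side")
im=c["color"][:,:,::-1].copy();f=8;x,y=245,200
im=cv2.resize(im[y:y+70,x:x+95],None,fx=f,fy=f,interpolation=cv2.INTER_CUBIC)
cv2.imwrite("pics/j0.png",im)
E
```

```text
t 10.93 pos [ 0.5739 -0.1298  0.4089] shift cm [-0.02 -0.01  1.08] rot [-0.    -0.    -0.003] in target axes cm [-0.02 -0.01  1.08] F [ 0.73  0.1  -2.15] w 0.0147
```

View pics/j0.png

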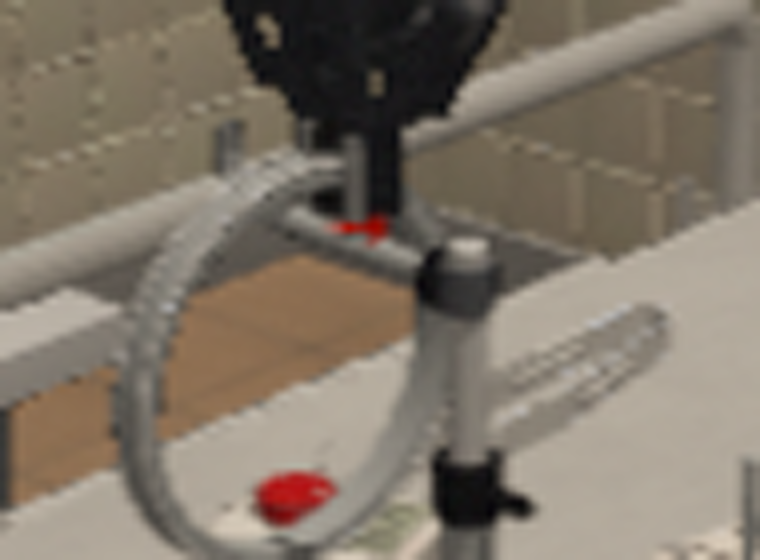

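arm_command --series "0 0 0.2 0 0 0 -1;0 0 0.2 0 0 0 -1;0 0 0.1 0 0 0 -1;0 0 0 0 0 0 -1;0 0 0 0 0 0 -1"

```text
time_s: 11.4
eef_pos: [0.5737, -0.1299, 0.4038]
tool_rot: [3.14, -0.097, -0.0]
contact_force: [0.2, 0.1, -2.6]
gripper_width: 0.0148
```

arm_command --series "0 0 0.1 0 0 0 -1;0 0 0.1 0 0 0 -1;0 0 0 0 0 0 -1;0 0 0 0 0 0 -1"

```text
time_s: 11.73
eef_pos: [0.5738, -0.1299, 0.4019]
tool_rot: [3.14, -0.097, 0.0]
contact_force: [0.5, -0.1, -1.6]
gripper_width: 0.0146
```

arm_command --series "0 0 0.1 0 0 0 -1;0 0 0.1 0 0 0 -1;0 0 0 0 0 0 -1;0 0 0 0 0 0 -1"

```text
time_s: 12.07
eef_pos: [0.5738, -0.1298, 0.4003]
tool_rot: [3.14, -0.097, 0.001]
contact_force: [-1.6, -0.2, 2.6]
gripper_width: 0.0147
```

arm_command --series "0 0 0 0 0 0 -1;0 0 0 0 0 0 -1;0 0 0 0 0 0 -1;0.1 0 0 0 0 0 -1;0.2 0 0 0 0 0 -1;0.2 0 0 0 0 0 -1;0.2 0 0 0 0 0 -1;0.2 0 0 0 0 0 -1;0.2 0 0 0 0 0 -1"

```text
time_s: 12.82
eef_pos: [0.5848, -0.1306, 0.3998]
tool_rot: [3.14, -0.098, -0.001]
contact_force: [-2.9, 0.1, 3.3]
gripper_width: 0.0147
```

arm_command --series "0.2 0 0 0 0 0 -1;0.2 0 0 0 0 0 -1;0.2 0 0 0 0 0 -1;0.2 0 0 0 0 0 -1"

```text
time_s: 13.15
eef_pos: [0.5927, -0.131, 0.3998]
tool_rot: [3.14, -0.097, -0.001]
contact_force: [-4.6, 0.6, 3.7]
gripper_width: 0.0146
```

```bash
python3 - <<'E'
from go import *
to(tf(ST,[(.027,.032,.402-.155)])[0],ST[2])
E
```

```text
t 13.15 pos [ 0.5927 -0.131   0.3998] shift cm [ 4.19 -0.04 -0.23] rot [ 0.     0.001 -0.004] in target axes cm [ 4.19 -0.02 -0.22] F [-4.55  0.58  3.66] w 0.0146
```

arm_command --series "0.2 0 0 0 0 0 -1;0.2 0 0 0 0 0 -1;0.2 0 0 0 0 0 -1"

```text
time_s: 13.4
eef_pos: [0.5983, -0.1314, 0.3996]
tool_rot: [3.14, -0.098, -0.003]
contact_force: [-5.5, 0.5, 3.5]
gripper_width: 0.0147
```

arm_command --series "0.2 0 0 0 0 0 -1;0.2 0 0 0 0 0 -1;0.2 0 0 0 0 0 -1"

```text
time_s: 13.65
eef_pos: [0.6049, -0.1318, 0.3998]
tool_rot: [-3.14, 0.097, -0.001]
contact_force: [-3.2, -0.7, 3.9]
gripper_width: 0.0145
```

arm_command --series "0.2 0 0 0 0 0 -1;0.2 0 0 0 0 0 -1;0.2 0 0 0 0 0 -1;0.2 0 0 0 0 0 -1"

```text
time_s: 13.98
eef_pos: [0.6118, -0.1322, 0.3993]
tool_rot: [-3.14, 0.098, 0.007]
contact_force: [-8.9, 1.3, 4.0]
gripper_width: 0.0146
```

```bash
python3 - <<'E'
from go import *
from plant import camera,cut_out
to(tf(ST,[(.027,.032,.402-.155)])[0],ST[2])
c=camera("side")
im=c["color"][:,:,::-1].copy();f=8;x,y=245,200
im=cv2.resize(im[y:y+70,x:x+95],None,fx=f,fy=f,interpolation=cv2.INTER_CUBIC)
cv2.imwrite("pics/k0.png",im)
E
```

```text
t 13.98 pos [ 0.6118 -0.1322  0.3993] shift cm [ 2.29 -0.04 -0.28] rot [ 0.     0.005 -0.004] in target axes cm [ 2.29 -0.03 -0.27] F [-8.94  1.28  4.05] w 0.0146
```

View pics/k0.png

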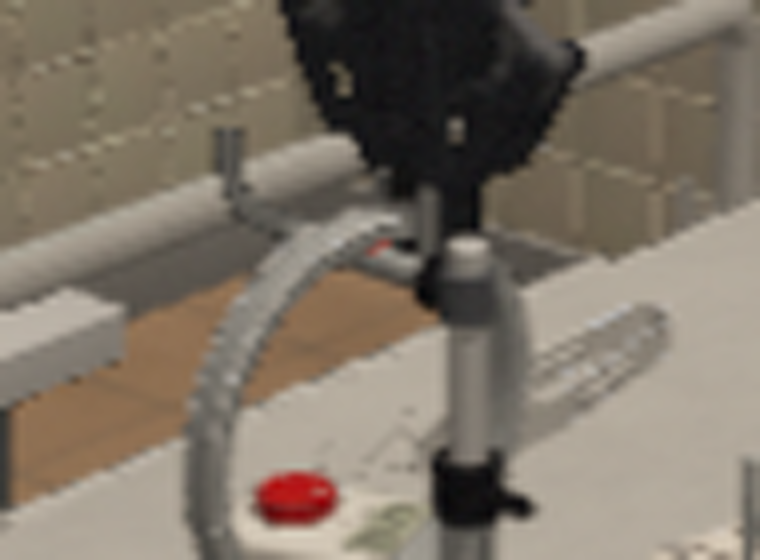

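arm_command --series "0 0 0 0 0 0 -1;0 0 0 0 0 0 -1"

```text
time_s: 14.2
eef_pos: [0.6117, -0.1322, 0.3993]
tool_rot: [3.14, -0.098, -0.007]
contact_force: [-7.9, 0.8, 4.9]
gripper_width: 0.0148
```

arm_command --series "0 0 -0.05 0 0 0 -1;0.1 0 0 0 0 0 -1;0 0 0 0 0 0 -1"

```text
time_s: 14.45
eef_pos: [0.614, -0.1323, 0.4003]
tool_rot: [-3.14, 0.097, -0.002]
contact_force: [-2.2, 0.1, 2.0]
gripper_width: 0.0148
```

arm_command --series "0.15 0 0 0 0 0 -1;0.15 0 0 0 0 0 -1;0.15 0 0 0 0 0 -1"

```text
time_s: 14.7
eef_pos: [0.6187, -0.1327, 0.4004]
tool_rot: [-3.14, 0.097, -0.002]
contact_force: [-2.2, -0.3, 0.7]
gripper_width: 0.0145
```

arm_command --series "0.15 0 0 0 0 0 -1;0.15 0 0 0 0 0 -1;0.15 0 0 0 0 0 -1"

```text
time_s: 14.95
eef_pos: [0.6229, -0.1329, 0.4003]
tool_rot: [-3.14, 0.097, -0.0]
contact_force: [-2.3, 0.5, 1.5]
gripper_width: 0.0145
```

arm_command --series "0.15 0 0 0 0 0 -1;0.15 0 0 0 0 0 -1;0.15 0 0 0 0 0 -1"

```text
time_s: 15.2
eef_pos: [0.6273, -0.1332, 0.4003]
tool_rot: [3.14, -0.097, 0.0]
contact_force: [-1.3, 0.5, 2.1]
gripper_width: 0.0144
```

```bash
python3 - <<'E'
from go import *
from plant import camera,cut_out
to(tf(ST,[(.027,.032,.402-.155)])[0],ST[2])
c=camera("side")
im=c["color"][:,:,::-1].copy();f=8;x,y=245,200
im=cv2.resize(im[y:y+70,x:x+95],None,fx=f,fy=f,interpolation=cv2.INTER_CUBIC)
cv2.imwrite("pics/l0.png",im)
E
```

```text
t 15.2 pos [ 0.6273 -0.1332  0.4003] shift cm [ 0.73 -0.04 -0.17] rot [ 0.    -0.    -0.003] in target axes cm [ 0.73 -0.04 -0.17] F [-1.3   0.53  2.14] w 0.0144
```

View pics/l0.png

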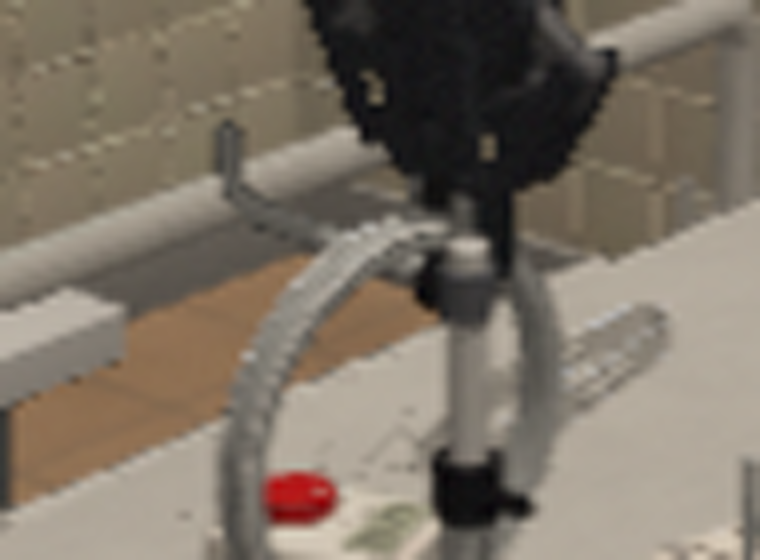

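arm_command --series "0.15 0 0 0 0 0 -1;0.15 0 0 0 0 0 -1;0 0 0 0 0 0 -1"

```text
time_s: 15.5
eef_pos: [0.6304, -0.1334, 0.4004]
tool_rot: [-3.14, 0.097, -0.001]
contact_force: [-1.0, -0.2, 2.2]
gripper_width: 0.0143
```

arm_command --series "0.1 0 0 0 0 0 -1;0.1 0 0 0 0 0 -1;0 0 0 0 0 0 -1"

```text
time_s: 15.75
eef_pos: [0.6322, -0.1335, 0.4003]
tool_rot: [-3.14, 0.097, -0.0]
contact_force: [-1.8, -0.1, 1.0]
gripper_width: 0.0148
```

arm_command --series "0.1 0 0 0 0 0 -1;0.1 0 0 0 0 0 -1;0 0 0 0 0 0 -1"

```text
time_s: 16.0
eef_pos: [0.6343, -0.1336, 0.4003]
tool_rot: [-3.14, 0.097, -0.0]
contact_force: [-2.1, -0.4, 2.1]
gripper_width: 0.0145
```

```bash
python3 - <<'E'
from go import *
from plant import camera,cut_out
to(tf(ST,[(.027,.032,.402-.155)])[0],ST[2])
o=[]
for n,x,y in(("side",265,205),("top",345,190)):
    im=camera(n)["color"][:,:,::-1]
    o.append(cv2.resize(im[y:y+60,x:x+50],None,fx=8,fy=8,interpolation=cv2.INTER_CUBIC))
cv2.imwrite("pics/m0.png",np.hstack(o))
E
```

```text
t 16.0 pos [ 0.6343 -0.1336  0.4003] shift cm [ 0.03 -0.04 -0.17] rot [-0.    -0.    -0.003] in target axes cm [ 0.03 -0.04 -0.17] F [-2.07 -0.4   2.13] w 0.0145
```

View pics/m0.png

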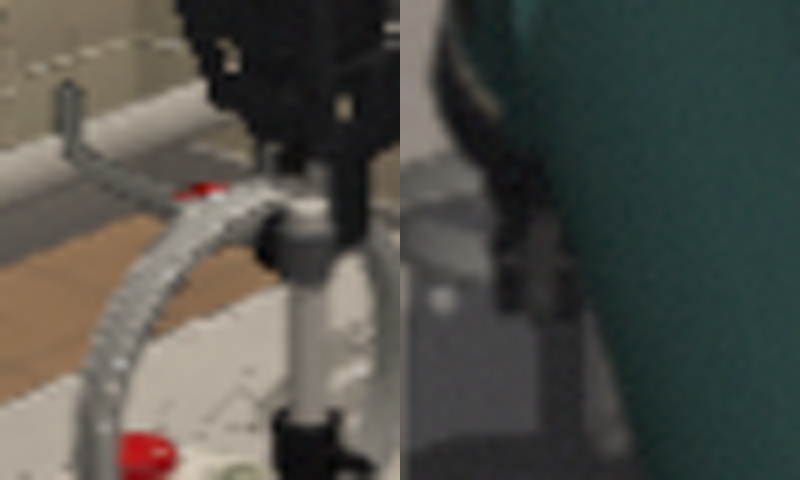

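arm_command --series "0 0 -0.06 0 0 0 -1;0 0 0 0 0 0 -1;0 0 0 0 0 0 -1"

```text
time_s: 16.35
eef_pos: [0.6342, -0.1336, 0.4008]
tool_rot: [-3.14, 0.097, -0.001]
contact_force: [-0.8, -0.2, 0.9]
gripper_width: 0.0146
```

arm_command --series "0 0 0 0 0 0 -0.55;0 0 0 0 0 0 -0.45;0 0 0 0 0 0 -0.35;0 0 0 0 0 0 -0.3;0 0 0 0 0 0 -0.3"

```text
time_s: 16.77
eef_pos: [0.6342, -0.1336, 0.4009]
tool_rot: [-3.14, 0.097, -0.0]
contact_force: [-0.5, 0.3, -0.1]
gripper_width: 0.03
```

```bash
python3 - <<'E'
from go import *
from plant import camera,cut_out
to(tf(ST,[(.027,.032,.402-.155)])[0],ST[2])
o=[]
for n,x,y in(("side",265,195),("top",345,190)):
    im=camera(n)["color"][:,:,::-1]
    o.append(cv2.resize(im[y:y+70,x:x+50],None,fx=8,fy=8,interpolation=cv2.INTER_CUBIC))
cv2.imwrite("pics/n0.png",np.hstack(o))
E
```

```text
t 16.77 pos [ 0.6342 -0.1336  0.4009] shift cm [ 0.04 -0.04 -0.11] rot [-0.    -0.    -0.003] in target axes cm [ 0.04 -0.04 -0.11] F [-0.51  0.27 -0.09] w 0.03
```

View pics/n0.png

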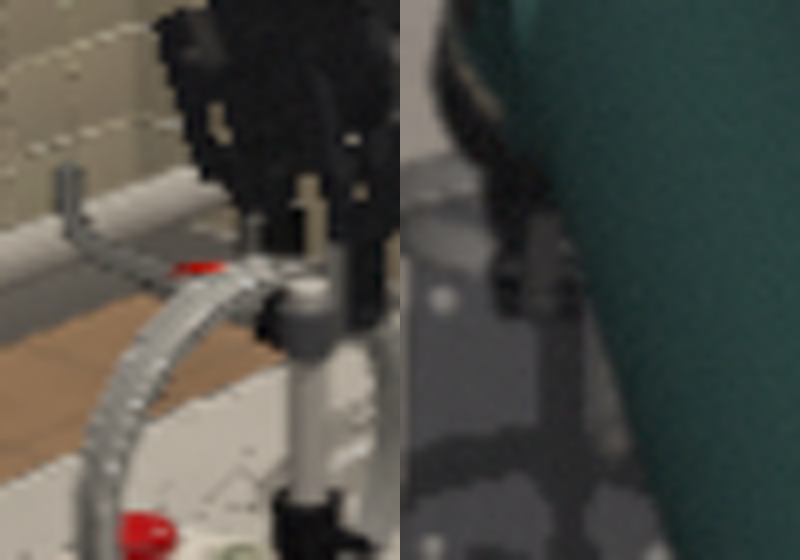

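arm_command --series "0 0 -0.2 0 0 0 -0.3;0 0 -0.5 0 0 0 -0.3;0 0 -1 0 0 0 -0.3;0 0 -1 0 0 0 -0.3"

```text
time_s: 17.2
eef_pos: [0.6341, -0.1336, 0.4288]
tool_rot: [-3.14, 0.097, 0.0]
contact_force: [0.2, 0.6, -0.7]
gripper_width: 0.0302
```

arm_command --series "0 0 -1.5 0 0 0 -0.3;0 0 -2 0 0 0 -0.3;0 0 -2.5 0 0 0 -0.3;0 0 -2.5 0 0 0 -0.3;0 -2 -2.5 0 0 0 -0.3;0 -4 -1 0 0 0 -0.3;0 -4 0 0 0 0 -0.3;0 -4 0 0 0 0 -0.3;0 -4 0 0 0 0 -0.3;0 -3 0 0 0 0 -0.3;0 0 0 0 0 0 -0.3;0 0 0 0 0 0 -0.3"

```text
time_s: 18.2
eef_pos: [0.6465, 0.0794, 0.5496]
tool_rot: [-3.139, 0.088, -0.003]
contact_force: [0.1, -0.9, -0.3]
gripper_width: 0.0299
```

```bash
python3 - <<'E'
from go import *
from plant import camera,cut_out
to(tf(ST,[(.027,.032,.402-.155)])[0],ST[2])
o=[]
for n,x,y in(("side",255,205),("top",335,180)):
    im=camera(n)["color"][:,:,::-1]
    o.append(cv2.resize(im[y:y+75,x:x+60],None,fx=6.6,fy=6.6,interpolation=cv2.INTER_CUBIC))
cv2.imwrite("pics/o0.png",np.hstack(o))
E
```

```text
t 18.2 pos [0.6465 0.0794 0.5496] shift cm [-2.000e-02  2.132e+01  1.473e+01] rot [-0.001 -0.002  0.002] in target axes cm [ 0.06 21.3  14.76] F [ 0.08 -0.87 -0.25] w 0.0299
```

View pics/o0.png

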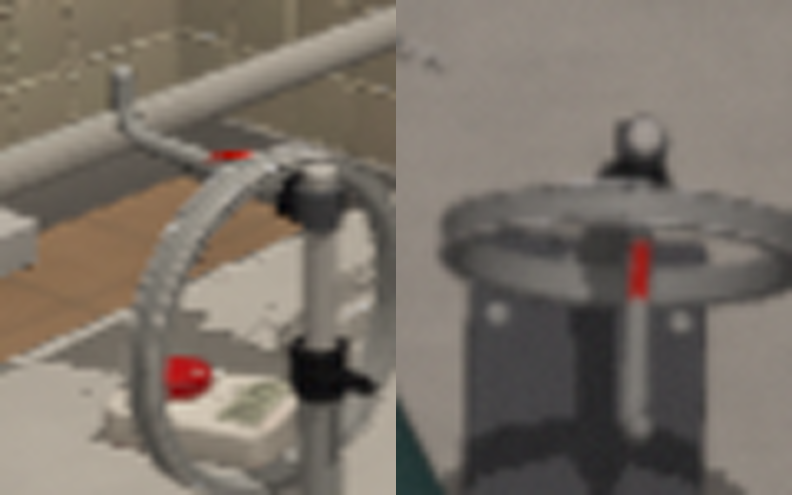

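arm_command --series "0 0 0 0 0 0 -0.3;0 0 0 0 0 0 -0.3;0 0 0 0 0 0 -0.3;0 0 0 0 0 0 -0.3;0 0 0 0 0 0 -0.3;0 0 0 0 0 0 -0.3;0 0 0 0 0 0 -0.3;0 0 0 0 0 0 -0.3;0 0 0 0 0 0 -0.3;0 0 0 0 0 0 -0.3;0 0 0 0 0 0 -0.3;0 0 0 0 0 0 -0.3"

```text
time_s: 19.3
eef_pos: [0.6471, 0.076, 0.5479]
tool_rot: [3.14, -0.097, 0.0]
contact_force: [-0.3, -0.5, 0.3]
gripper_width: 0.0298
```

arm_command --series "0 0 0 0 0 0 -0.3;0 0 0 0 0 0 -0.3;0 0 0 0 0 0 -0.3;0 0 0 0 0 0 -0.3;0 0 0 0 0 0 -0.3;0 0 0 0 0 0 -0.3;0 0 0 0 0 0 -0.3;0 0 0 0 0 0 -0.3;0 0 0 0 0 0 -0.3;0 0 0 0 0 0 -0.3;0 0 0 0 0 0 -0.3;0 0 0 0 0 0 -0.3"

```text
time_s: 20.3
eef_pos: [0.6471, 0.076, 0.5479]
tool_rot: [-3.14, 0.097, 0.0]
contact_force: [0.1, 0.0, -0.1]
gripper_width: 0.03
```

```bash
python3 - <<'E'
from go import *
from plant import camera
fr=[camera("side")["color"].astype(int) for _ in range(8)]
for f in fr[1:]: print(np.abs(f-fr[0])[205:300,255:330].mean().round(2),np.abs(f-fr[0])[100:195,400:475].mean().round(2))
im=camera("top")["color"][:,:,::-1];t=np.linspace(0,2*np.pi,200)
o=[]
for n,x,y,I in(("side",255,205,fr[-1][:,:,::-1].astype(np.uint8)),("top",335,180,im)):
    I=cv2.resize(I[y:y+75,x:x+60],None,fx=6.6,fy=6.6,interpolation=cv2.INTER_CUBIC)
    for xx in(-.008,.008):
        u=proj(n,tf(ST,np.c_[0*t+.027+xx,.075*np.cos(t),.184+.075*np.sin(t)]))
        cv2.polylines(I,[np.int32((u-[x,y]+.5)*6.6)],True,(0,0,255),1)
    o.append(I)
cv2.imwrite("pics/p0.png",np.hstack(o))
E
```

```text
0.62 0.7
0.62 0.7
0.61 0.7
0.62 0.7
0.61 0.7
0.62 0.7
0.62 0.71
```

View pics/p0.png

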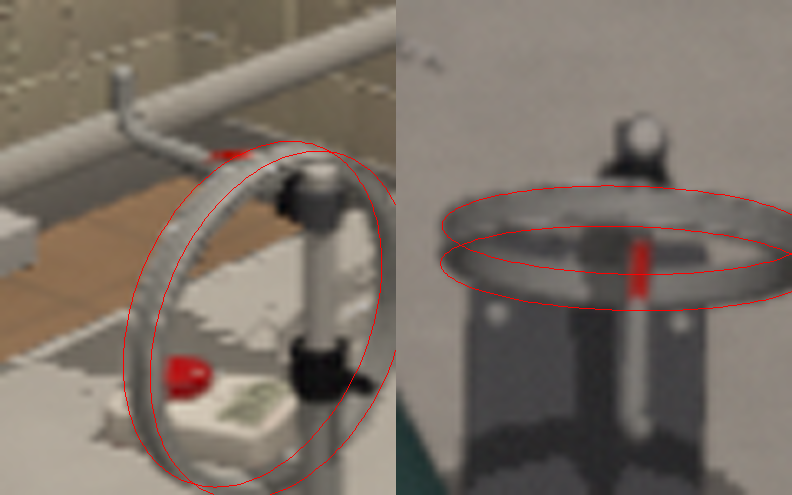

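```bash
python3 -c "
from plant import finish_job;print(finish_job())"
```

```text
the job is handed in; nothing more can be done
None
```

The cake ring now hangs in the seat behind the catch, released and at rest. I handed the job in at about 21 s of the 54 s; it reported no verdict.

- **Grasp and placing:** I gripped the rim about 32 mm to one side of its top, so the fingers stayed clear of the bar, stop disc and mast. I lifted the ring out, took it over the tip and lowered it until I felt the bar. The bar's top came out at about 251 mm, where the camera estimate had been 247 mm.
- **Slide and release:** I slid it over the catch with 4 to 7 N pressing down, then let go and moved the arm away.
- **Load on the stand:** the highest reading was about 11 N, part-way onto the catch. I raised the tool 0.5 mm there and it dropped to about 5 N. I only read the force at the end of each move, so short peaks between readings were not seen.
- **Last checks:** the red catch shows fully up behind the rim. Repeated pictures differed only by noise, and the tool force was about zero.
- **Final position:** the ring's centre is about 27 mm from the stand's origin, on the arm's line. The top view agrees with that. The side view sits a few mm off the predicted outline, in the same direction as the smaller offset in its earlier fits.
- **Bystanders:** the arm passed well above the timer, thermometer, tub and spray bottle, but I did not measure their positions again at the end.

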